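Thread the spring onto its guide rod

TASK

Pick up the compression spring and thread it down over the upright rod on the foot plate, twisting it until the tang inside its lower end slips through the gap in the upper brass collar and then through the gap in the lower one. Press only lightly when it snags, never so hard that its coils close up on each other, bring it fully home on the aluminium seat before you let go of it, and leave the vee block, the gauge and the pen where they are.

Things in the scene. Friction and masses are not known exactly. Their poses are not given: they have to be found in the camera images.
- spring: Upright steel compression spring standing on the bench: 72 mm long, 34 mm outside, 27 mm bore, about 70 g. Origin: centre of its lower end face, z up along it. A red stripe runs up the coils on its own -x side. Grip it from above round its upper 32 mm, at about 40 N: that part stays stiff and turns the lower end with it.
- spring_top (a point): Centre of the spring's upper end face, 72 mm along +z of spring when relaxed, less by as much as it is compressed. The coils below the top 32 mm give axially, about 1 N per mm, 10 mm in all, then it is solid; 9 mm or more counts as closed up.
- spring_tang (a point): Inner end of the tang: the wire end, 3.2 mm thick, bent radially inward at the spring's lower end, on its own -x side (under the red stripe). It reaches from the bore to 8 mm from the axis; its underside is flush with the lower face. This point is its tip, 8 mm along -x and 1.6 mm up from the origin of spring.
- stand: Fixed dark steel foot plate 80 x 80 x 12 mm with a round aluminium boss (42 mm across, 8 mm high) and an upright steel rod 13 mm in diameter that carries two fixed brass collars. Origin: centre of the plate's underside, z up. A red index line on plate and boss marks its own -x side.
- stand_seat (a point): Centre of the boss's flat top, 20 mm above the bench, on the rod axis: where the spring's lower face comes to rest. Axes as stand.
- rod_tip (a point): Top of the rod, 82 mm above the bench; the last 7 mm taper from 13 to 6 mm.
- collar_high_top (a point): Centre of the upper collar's top face, 66 mm above the bench. Brass, 24 mm across, 6 mm thick, with one radial gap 5.4 mm wide, cut in to the rod; the tang passes only there. The gap's bearing is not measured (this point has the plate's axes): it lies anywhere up to 49 degrees either side of the red index line. Twist the spring under a few newtons of down force to find it.
- collar_low_top (a point): Centre of the lower collar's top face, 44 mm above the bench; the same kind of collar, its gap again anywhere up to 49 degrees either side of the red index line, independent of the upper one, and to be found by feel. Between and below the collars the tang turns freely.
- vee_block: Bystander: grey steel vee block, 50 x 48 x 42 mm, loose on the bench. Origin: centre of its underside.
- plug_gauge: Bystander: white and silver plug gauge, 22 x 122 x 19 mm, lying loose. Origin: centre of its underside.
- ball_pen: Bystander: red pen, 12 x 145 x 9 mm, lying loose. Origin: centre of its underside.

How it is judged:
On the way, in this order (a step that is already met when the one before it is completed fails the run):
1. the tang is between the two collars, spring on the rod (z of spring in the frame of stand_seat between 0.017 and 0.039 m and horizontal distance between spring and stand_seat below 0.004 m), for 0.1 s.
2. the spring is home on the seat while still held (z of spring in the frame of stand_seat below 0.003 m and horizontal distance between spring and stand_seat below 0.004 m and contact force between the fingers and spring above 1 N), for 0.1 s.
At the end, for the whole second after the job is handed in: The spring stands on the rod, its lower face within 3 mm of the aluminium seat, its axis within 4 mm of the rod's and within 0.1 rad of upright, at rest and released (z of spring in the frame of stand_seat between -0.003 and 0.003 m and horizontal distance between spring and stand_seat below 0.004 m and angle between spring's own z axis and vertical below 0.1 rad and linear speed of spring below 0.02 m/s); the robot touches nothing.
It fails at once if the spring is squashed until its coils close up (compressed 9 mm or more) (z of spring_top in the frame of spring below 0.063 m).
It fails at once if the vee block, the gauge or the pen is moved more than 15 mm (distance of any of vee_block, plug_gauge, ball_pen from where it was at the start of the episode above 0.015 m).
It also fails if it takes over 72 s, if anything falls off the work surface, if the arm or the gripper's body presses on something with over 40 N, if the wrist force passes 120 N, or if a joint passes its speed limit or range.

ROBOT

A 6-joint arm with a two-finger parallel gripper is mounted at the origin on a cart in front of the work surface, level with it; the furniture and walls round the work are solid. World frame = base frame: x ahead of the robot, y to its left, z up, the work surface at z = 0. Lengths are in m, angles in rad, forces in N, time in s.
With the tool pointing down it reaches from about 0.3 to 0.825 m from the base axis. Payload 5.4 kg.
Tool frame: the origin (TCP) lies midway between the tips of the shut fingers; the grasp point (between the pads) lies 19 mm behind it; z points along the fingers, y is the line along which they close (so a half turn about z gives the same grasp; the last joint's range is limited). The gripper opens to 92 mm and grips with 3 to 60 N. Pads are 20 mm wide; open, the fingers measure 128 mm over their backs; the gripper's body (75 mm by 189 mm) begins 69 mm behind the grasp point.
Start: joints at [1.079, 0.158, 1.597, -0, 1.386, -0.21], TCP at [0.16, 0.552, 0.215] pointing down, gripper open.
Joint ranges: [-2.91, 2.91], [-0.94, 2.29], [0.18, 2.7], [-1.29, 4.43], [0.17, 2.64], [-3, 3]. Speed limits (rad/s): [2.57, 2.57, 3.14, 3.14, 3.14, 3.14].

INTERFACE

Orientations are given as a rotation vector (axis times angle).
In Python, from cell import * gives the robot as it stands. The module is installed in compiled form; this text tells all that it offers.
- The arm moves only by the tool send_rows, never from a script. Its argument "steps" is one flat list of numbers, 6 for each row, row after row: the shift along the tool's x, y, z in mm, then the turn, a rotation vector about the tool's x, y, z in rad. In form: [tx, ty, tz, wx, wy, wz, tx, ty, tz, wx, wy, wz, ...]. A call has 1 to 10 rows; each row is the pose to reach, as a shift and turn from the pose commanded when the call began, along the tool's axes at that moment; what a row does not reach only later rows make up. A row lasts 1/12 s, in which the tool goes at most 41.7 mm and 7.16 degrees, less where a joint would pass 70% of its speed; a pose out of reach is approached as far as the arm can. A call with a gripper value outside its range is refused whole. "jaw" is the finger opening in mm, from 0 to 91.9, set as the call begins (left out, the last holds). The fingers move at their own pace and stop on an object; "newtons" is the grip in N (left out, the last holds). Time passes only in rows, so rows that repeat a pose let the fingers close. It gives the time, the measured TCP pose, the force, the opening and the grip force at its end, in the units of the state.
- get_state(): the state, without advancing time (a new reading comes with each control period).
- read_camera(name): name is "side" or "top"; returns (picture, depth): 400x640x3 uint8, red, green, blue; 400x640 float32, m along the optical axis (not along the pixel's ray), 0 where there is no reading.
- camera_info(name): a dict with "mtx" (3x3 intrinsics, pixels), "R" (3x3) and "t" (3): a world point X has camera coordinates R X + t. Camera axes: x right, y down, z forward; pixel columns grow to the right and rows downward; lengths in m; the calibration is good to about 2 mm. A picture is of the moment at which its call begins. camera_info takes no time and is no camera call.
- hand_in(): hands the job in; it is judged then, once.
Trained networks look in the newest picture that a camera, given by its name, has taken for a name from the list of things; names that differ only in an ending like _2 or _b are one class to them, and where a whole thing is asked for, a point or a joint stands for the part that bears it (a point fixed in the world has none). Each returns a list of dicts, best first, with "score" (0 to 1); they miss things now and then, are a little off and sometimes report something else, mostly with a low value. They report only what shows in the picture. A call takes as long as a camera call.
- masks_of(camera, label): "region" (400x640 bool, what is visible of it) and "extent" ([left, top, right, bottom] in pixels, round what is visible of it).
The state is a dict: "t": time; "joint_pos": joint angles; "qd": joint speeds; "effort": joint torques, N m; "position": TCP position; "ee_rot": TCP orientation; "wrist_force": force on the tool from outside, world axes, zero at the start; "wrist_torque": the same for the moment, N m; "finger_gap": finger opening in m; "finger_force": force on a finger pad.
Only numpy, scipy, OpenCV 4.12 (cv2) and the standard library are available. Lean on these libraries where they do the work, as an engineer would, in place of code of your own. Each camera call takes 0.05 s, during which the arm holds its last target. There are 200 camera calls.

## Working session

There is one attempt and no reset: what is moved stays moved. The work goes in short steps, Python scripts to look and compute and a tool call to move; the robot and the scene stay as the last step left them, time stands still between calls to the robot, and variables do not carry over. Pictures are saved under pics/ and viewed, at most 10 in all, crops included, and the job is handed in when it is done.

Besides the shell and the picture viewer there is one more tool, called after "Emit:" by a JSON object that holds its "op" and its "data". send_rows: Moves the arm, as the interface text tells. Its arguments: {"type":"object","properties":{"steps":{"type":"array","items":{"type":"number"}},"jaw":{"type":"number"},"newtons":{"type":"number"}},"required":["steps"]}

```bash
mkdir -p pics; cat > h.py <<'E'
from cell import *
import numpy as np, cv2
from scipy.spatial.transform import Rotation as Rn
def cloud(cam,d,mask=None):
    c=camera_info(cam);m=d>0
    if mask is not None:m&=mask
    v,u=np.nonzero(m);z=d[v,u]
    P=np.linalg.inv(c['mtx'])@np.vstack([u*z,v*z,z])
    return (np.array(c['R']).T@(P-np.array(c['t']).reshape(3,1))).T,u,v
E
python3 - <<'E'
from h import *
s=get_state();print(s)
ims=[]
for cam in("side","top"):
    im,d=read_camera(cam);np.savez(f'/tmp/{cam}.npz',im=im,d=d)
    cv2.imwrite(f'pics/{cam}0.png',im[:,:,::-1])
    c=camera_info(cam);print(cam,-np.array(c['R']).T@np.array(c['t']),np.array(c['R']).round(3).tolist(),c['mtx'][0][0])
    for l in("spring","stand","vee_block","plug_gauge","ball_pen"):
        for r in masks_of(cam,l)[:2]:
            P,u,v=cloud(cam,d,r['region'])
            print(l,round(r['score'],2),r['extent'],P.min(0).round(3),P.max(0).round(3),np.median(P,0).round(3))
E
```

```text
{'t': 0.0, 'joint_pos': array([ 1.07889679e+00,  1.59040986e-01,  1.59818385e+00, -1.13517212e-06,
        1.38620919e+00, -2.10080642e-01]), 'qd': array([-0.00114517,  0.00135312,  0.00115098,  0.00086201,  0.00071292,
       -0.00049516]), 'effort': array([-9.26111024e-04, -3.85573483e+01, -3.22105551e+01,  7.00210570e-02,
        3.81304964e-02, -1.60820468e-04]), 'position': array([0.15962462, 0.55176402, 0.21364769]), 'ee_rot': array([-4.41127345e-01, -3.10982841e+00,  2.71612345e-03]), 'wrist_force': array([-0.18018568,  0.51477276,  0.32268646]), 'wrist_torque': array([-0.02455249, -0.00587094,  0.02716007]), 'finger_force': 0.0, 'finger_gap': 0.09194481442564477}
side [ 0.95638115 -0.32825407  0.61829928] [[0.719, 0.695, 0.016], [0.448, -0.446, -0.775], [-0.532, 0.564, -0.632]] 417.83989882037275
stand 0.73 [310.7, 184.5, 361.6, 228.4] [ 0.442  0.189 -0.002] [0.534 0.283 0.081] [0.497 0.225 0.011]
vee_block 0.94 [249.1, 189.2, 278.8, 221.5] [ 0.307  0.096 -0.003] [0.397 0.152 0.043] [0.375 0.124 0.027]
plug_gauge 0.96 [326.0, 246.7, 343.5, 293.8] [ 0.571  0.046 -0.003] [0.645
[... 414 characters left out ...]
 0.443  0.192 -0.002] [0.534 0.283 0.085] [0.484 0.235 0.013]
vee_block 0.98 [313.6, 252.4, 343.0, 286.0] [ 0.341  0.101 -0.001] [0.395 0.153 0.047] [0.367 0.127 0.036]
vee_block 0.57 [246.2, 129.1, 304.6, 181.8] [ 0.542  0.182 -0.003] [0.634 0.284 0.013] [0.587 0.232 0.008]
plug_gauge 0.56 [313.0, 124.8, 372.5, 159.9] [0.572 0.048 0.   ] [0.643 0.157 0.023] [0.607 0.101 0.017]
plug_gauge 0.39 [244.0, 182.4, 296.5, 229.4] [ 0.442  0.192 -0.003] [0.538 0.285 0.085] [0.484 0.235 0.013]
ball_pen 0.74 [243.5, 178.3, 294.1, 230.9] [ 0.442  0.192 -0.003] [0.537 0.285 0.085] [0.483 0.235 0.013]
ball_pen 0.65 [248.8, 129.6, 304.2, 179.0] [ 0.545  0.184 -0.003] [0.633 0.282 0.013] [0.592 0.237 0.009]
```

View pics/side0.png

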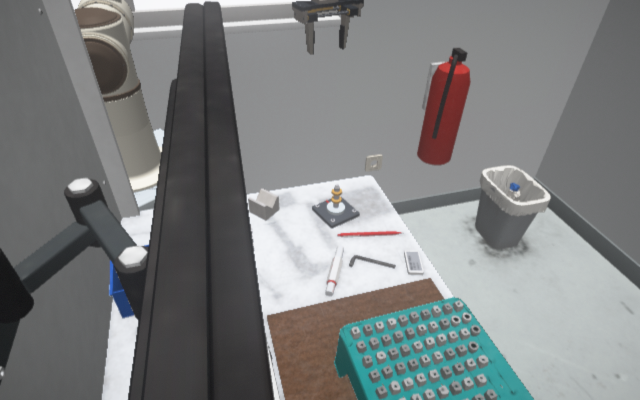

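View pics/top0.png

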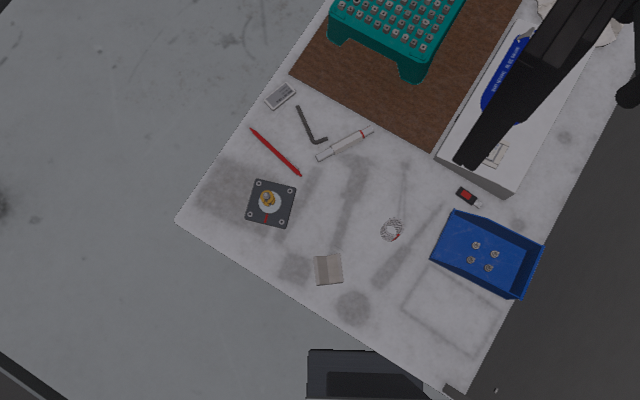

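The side picture shows the stand at (336,207), vee block (264,204), pen (370,234) and gauge (335,270). A black beam hides the spring in that view. The top picture shows the spring at (391,229) with its red stripe toward the lower right, and the stand at (270,203) with its red mark near (267,221).

```bash
python3 - <<'E'
from h import *
f=np.load('/tmp/top.npz');im,d=f['im'],f['d']
a=im[205:250,365:420];b=im[172:236,238:302]
a=cv2.resize(a,(390*55//55,390*45//55),interpolation=cv2.INTER_CUBIC);b=cv2.resize(b,(390,390),interpolation=cv2.INTER_CUBIC)
o=np.zeros((390,790,3),np.uint8);o[:a.shape[0],:390]=a;o[:,400:]=b
cv2.imwrite('pics/crop1.png',o[:,:,::-1])
P,u,v=cloud('top',d);I=im[v,u].astype(int)
red=(I[:,0]>120)&(I[:,0]-I[:,1]>50)&(I[:,0]-I[:,2]>50)
def box(x0,x1,y0,y1):return (P[:,0]>x0)&(P[:,0]<x1)&(P[:,1]>y0)&(P[:,1]<y1)
S=box(.41,.475,-.02,.05);T=box(.43,.55,.17,.30)
for lo,hi in((.055,.064),(.064,.069),(.069,.08)):
    q=P[S&(P[:,2]>lo)&(P[:,2]<hi)];print('spring',lo,len(q),q.min(0).round(4) if len(q) else'',q.max(0).round(4) if len(q) else'',q.mean(0).round(4) if len(q) else'')
q=P[S&(P[:,2]>.064)]
if len(q)>6: print(cv2.minEnclosingCircle(q[:,:2].astype(np.float32)))
print('spring red',np.c_[P[S&red],u[S&red],v[S&red]].round(3).tolist())
print('stand red',np.c_[P[T&red],u[T&red],v[T&red]].round(3).tolist())
for cam in('top','side'):
    g=np.load(f'/tmp/{cam}.npz');Q,_,_=cloud(cam,g['d'])
    m=(Q[:,0]>.43)&(Q[:,0]<.55)&(Q[:,1]>.18)&(Q[:,1]<.295)
    p=Q[m&(Q[:,2]>.006)&(Q[:,2]<.016)];
    print(cam,'plate',cv2.minAreaRect(p[:,:2].astype(np.float32)),np.median(p[:,2]))
    for lo,hi in((.017,.024),(.034,.046),(.06,.068),(.07,.09)):
        p=Q[m&(Q[:,2]>lo)&(Q[:,2]<hi)]
        if len(p)>2:print(lo,len(p),p.mean(0).round(4),cv2.minEnclosingCircle(p[:,:2].astype(np.float32)))
E
```

```text
spring 0.055 26 [0.4245 0.0021 0.0557] [0.4551 0.032  0.064 ] [0.4393 0.0175 0.0597]
spring 0.064 35 [0.4254 0.0027 0.0641] [0.4564 0.0324 0.069 ] [0.4417 0.02   0.0669]
spring 0.069 85 [4.249e-01 2.000e-04 6.910e-02] [0.4564 0.0326 0.0744] [0.441  0.0144 0.0712]
((0.4409109950065613, 0.01634920760989189), 0.016617722809314728)
spring red [[0.427, 0.009, 0.071, 398.0, 235.0]]
stand red [[0.55, 0.192, 0.008, 296.0, 172.0], [0.549, 0.19, 0.01, 297.0, 172.0], [0.549, 0.188, 0.01, 298.0, 172.0], [0.548, 0.188, 0.009, 298.0, 173.0], [0.546, 0.186, 0.006, 299.0, 174.0], [0.545, 0.184, 0.005, 300.0, 175.0]]
top plate ((0.4925839304924011, 0.2382970005273819), (0.08376035839319229, 0.13378582894802094), 77.16775512695312) 0.01246572578557736
0.017 264 [0.4838 0.2352 0.0202] ((0.48822906613349915, 0.23747029900550842), 0.0465894415974617)
0.034 30 [0.4825 0.235  0.0427] ((0.48650142550468445, 0.23659002780914307), 0.011699782684445381)
0.06 90 [0.488  0.2367 0.0659] ((0.48826155066490173, 0.23757676780223846), 0.011927289888262749)
0.07 43 [0.4877 0.2368 0.0792] ((0.48802685737609863, 0.23707476258277893), 0.006189900450408459)
side plate ((0.501841127872467, 0.23221929371356964), (0.08102479577064514, 0.11258254945278168), 78.26020050048828) 0.010657699065679314
0.017 134 [0.4898 0.2318 0.0189] ((0.478837251663208, 0.2299601137638092), 0.030039813369512558)
0.034 60 [0.4906 0.2318 0.0416] ((0.4878901541233063, 0.23365665972232819), 0.012320551089942455)
0.06 51 [0.4906 0.2315 0.0644] ((0.4884466230869293, 0.2334970086812973), 0.011842085048556328)
0.07 31 [0.489  0.2332 0.0756] ((0.49127620458602905, 0.23245082795619965), 0.004862925969064236)
```

View pics/crop1.png

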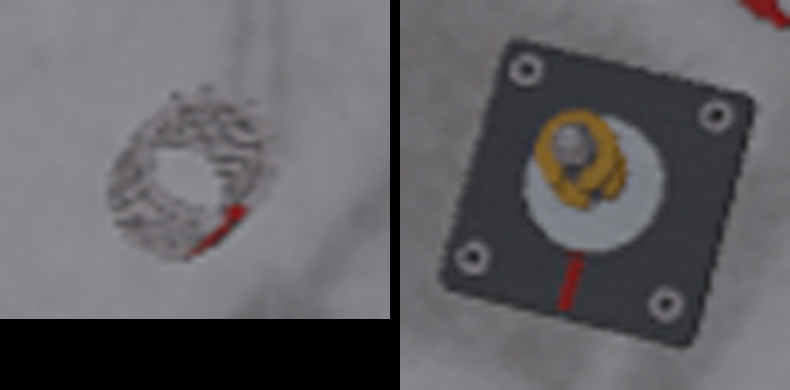

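The crop shows the spring's stripe running from about (399,234) at the top to (392,241) at the bottom. The stand's index line runs from (267,214) to (266,223), and there are hints of collar gaps near (270,203). Next I'll compute headings, obstacles and the first move.

```bash
cat >> h.py <<'E'
def ray(cam,u,v,z):
    c=camera_info(cam);R=np.array(c['R']);C=-R.T@np.array(c['t']).ravel()
    r=R.T@np.linalg.inv(c['mtx'])@[u,v,1];return C+r*(z-C[2])/r[2]
def proj(cam,X):
    c=camera_info(cam);p=np.array(c['mtx'])@(np.array(c['R'])@np.array(X)+np.array(c['t']).ravel());return p[:2]/p[2]
def togo(target,yaw=None):
    "shift in tool mm, and tool wz to get tool x at yaw deg, pointing down"
    s=get_state();R=Rn.from_rotvec(s['ee_rot']);y0=np.degrees(np.arctan2(*R.as_matrix()[1::-1,0]))
    print('t',s['t'],'pos',s['position'].round(4),'yaw',y0.round(2),'tilt',R.as_matrix()[:,2].round(4),'F',s['wrist_force'].round(2),'gap',s['finger_gap'],'j6',s['joint_pos'][5].round(3))
    sh=R.inv().apply(np.array(target)-s['position'])*1e3
    print('shift',sh.round(1))
    if yaw is not None:
        T=Rn.from_euler('z',yaw,degrees=True)*Rn.from_euler('x',180,degrees=True)
        print('rot',(R.inv()*T).as_rotvec().round(3))
E
python3 - <<'E'
from h import *
f=np.load('/tmp/top.npz');im,d=f['im'],f['d']
c=np.array([.441,.0163])
for u,v,z in((399,234.5,.072),(398,235,.071),(396,237.4,.04)):
    q=ray('top',u,v,z)[:2]-c;print('stripe',np.degrees(np.arctan2(q[1],q[0]))%360,np.hypot(*q))
a,b=ray('top',267.06,213.9,.012),ray('top',265.6,222.9,.012);q=b-a
print('index',np.degrees(np.arctan2(q[1],q[0]))%360)
for z,C in((.066,(.4882,.2371)),):
  for ang in range(100,240,6):
    o=[]
    for r in(.008,.0095,.011):
        p=proj('top',[C[0]+r*np.cos(np.radians(ang)),C[1]+r*np.sin(np.radians(ang)),z])
        o.append(cv2.getRectSubPix(im,(1,1),(float(p[0]),float(p[1])))[0,0].astype(int).tolist())
    print(ang,o)
P,u,v=cloud('top',d);
for zt in(.1,.2,.4):
    q=P[P[:,2]>zt];print('obst>',zt,len(q),q.min(0).round(2),q.max(0).round(2))
n=P[(P[:,2]>.06)&(abs(P[:,0]-.44)<.25)&(P[:,1]<0)];print(n.min(0),n.max(0)) if len(n) else 0
togo([.441,.0163,.15],None)
E
```

```text
stripe 213.95984523355068 0.016105737577748008
stripe 207.76442587631607 0.015961629388760983
stripe 210.67607253624666 0.016385906732268033
index 174.0604421940543
100 [[125, 95, 42], [127, 96, 38], [123, 97, 56]]
106 [[125, 95, 43], [127, 96, 39], [125, 101, 63]]
112 [[124, 94, 43], [127, 97, 45], [126, 106, 73]]
118 [[125, 95, 41], [127, 98, 45], [126, 106, 76]]
124 [[128, 97, 38], [127, 96, 40], [127, 106, 77]]
130 [[129, 98, 38], [128, 96, 39], [126, 104, 70]]
136 [[119, 90, 39], [127, 97, 41], [124, 100, 60]]
142 [[107, 81, 38], [125, 94, 38], [116, 94, 58]]
148 [[94, 71, 37], [109, 82, 36], [102, 80, 42]]
154 [[89, 70, 42], [98, 74, 34], [102, 79, 40]]
160 [[88, 71, 47], [106, 81, 39], [110, 83, 36]]
166 [[85, 70, 51], [116, 89, 41], [121, 91, 39]]
172 [[80, 67, 56], [110, 86, 46], [123, 94, 41]]
178 [[83, 70, 57], [107, 84, 48], [122, 93, 42]]
184 [[94, 76, 53], [112, 86, 45], [111, 84, 38]]
190 [[104, 82, 49], [116, 88, 43], [103, 78, 36]]
196 [[114, 88, 45], [121, 91, 42], [101, 76, 36]]
202 [[122, 93, 42], [122, 93, 41], [100, 76, 39]]
208 [[123, 94, 40], [123, 94, 40], [103, 79, 40]]
214 [[125, 95, 39], [122, 92, 40], [102, 77, 38]]
220 [[126, 96, 40], [124, 94, 40], [103, 77, 37]]
226 [[126, 97, 42], [121, 92, 40], [99, 73, 35]]
232 [[126, 97, 42], [125, 95, 40], [103, 78, 36]]
238 [[126, 97, 43], [124, 95, 41], [102, 76, 36]]
obst> 0.1 35280 [ 0.17 -0.4   0.1 ] [0.86 0.12 0.51]
obst> 0.2 25761 [ 0.19 -0.33  0.2 ] [ 0.69 -0.04  0.51]
obst> 0.4 7149 [ 0.23 -0.18  0.4 ] [ 0.63 -0.04  0.51]
[ 0.19000795 -0.40811914  0.06000091] [ 0.68999441 -0.04263299  0.50591394]
t 0.6 pos [0.1599 0.5523 0.2146] yaw 163.86 tilt [-0.  0. -1.] F [-0.14 -0.66 -0.19] gap 0.09222624224330293 j6 -0.21
shift [-419.1 -436.7   64.6]
```

```bash
python3 - <<'E'
from h import *
d=np.load('/tmp/top.npz')['d'];P,u,v=cloud('top',d)
for x0 in np.arange(.1,.75,.05):
    o=[]
    for y0 in np.arange(-.25,.12,.05):
        q=P[(abs(P[:,0]-x0-.025)<.025)&(abs(P[:,1]-y0-.025)<.025)&(P[:,2]>.03)]
        o.append(f"{q[:,2].min():.2f}-{q[:,2].max():.2f}" if len(q)>3 else '--')
    print(round(x0,2),o)
togo([.441,.0163,.15],92)
E
```

```text
0.1 ['--', '--', '--', '--', '--', '--', '--', '--']
0.15 ['--', '--', '0.03-0.25', '0.03-0.15', '--', '--', '--', '--']
0.2 ['--', '0.03-0.44', '0.03-0.40', '--', '--', '--', '--', '--']
0.25 ['--', '0.03-0.42', '--', '--', '--', '--', '--', '--']
0.3 ['0.03-0.37', '0.03-0.38', '0.03-0.07', '--', '--', '--', '--', '0.03-0.05']
0.35 ['0.03-0.35', '--', '0.03-0.07', '0.03-0.07', '--', '--', '--', '0.03-0.05']
0.4 ['0.03-0.22', '0.03-0.07', '--', '0.03-0.04', '--', '0.03-0.07', '--', '--']
0.45 ['--', '0.03-0.07', '0.03-0.07', '0.03-0.03', '--', '0.03-0.07', '--', '--']
0.5 ['0.06-0.07', '0.03-0.07', '0.03-0.06', '0.18-0.51', '0.33-0.50', '--', '--', '--']
0.55 ['0.06-0.37', '0.05-0.45', '0.03-0.51', '0.03-0.51', '--', '--', '--', '--']
0.6 ['0.05-0.36', '0.05-0.46', '0.03-0.46', '0.03-0.04', '--', '--', '--', '--']
0.65 ['0.06-0.37', '0.03-0.04', '0.03-0.04', '--', '--', '--', '--', '--']
0.7 ['0.04-0.05', '0.03-0.05', '0.03-0.04', '--', '0.03-0.10', '--', '--', '--']
t 0.6 pos [0.1599 0.5523 0.2146] yaw 163.86 tilt [-0.  0. -1.] F [-0.14 -0.66 -0.19] gap 0.09222624224330293 j6 -0.21
shift [-419.1 -436.7   64.6]
rot [ 0.    -0.     1.254]
```

Emit:
{"op": "send_rows", "data": {"steps": [-28,-29,4,0,0,0.05,-56,-58,9,0,0,0.1,-84,-87,13,0,0,0.15,-112,-116,17,0,0,0.2,-140,-145,21,0,0,0.25,-168,-174,26,0,0,0.3,-196,-203,30,0,0,0.35,-224,-232,34,0,0,0.4,-252,-261,38,0,0,0.45,-280,-290,43,0,0,0.504], "jaw": 70, "newtons": 40}}

```text
t: 1.43
position: [0.349, 0.1942, 0.172]
ee_rot: [1.205, 2.9, 0.002]
wrist_force: [1.7, -0.0, -0.0]
finger_gap: 0.0699
finger_force: 0.0
```

```bash
python3 -c "
from h import *
togo([.441,.0163,.15],135)"
```

```text
t 1.4333 pos [0.349  0.1942 0.172 ] yaw 134.85 tilt [ 1.7e-03  4.0e-04 -1.0e+00] F [ 1.68 -0.01 -0.02] gap 0.06992730549179385 j6 -0.58
shift [-191.   -60.3   22. ]
rot [ 0.001  0.001 -0.003]
```

Emit:
{"op": "send_rows", "data": {"steps": [-27,-9,3,0,0,0,-55,-17,6,0,0,0,-82,-26,9,0,0,0,-109,-34,13,0,0,0,-136,-43,16,0,0,0,-164,-52,19,0,0,0,-191,-60,22,0,0,0,-191,-60,22,0,0,0]}}

```text
t: 2.1
position: [0.4425, 0.0147, 0.1496]
ee_rot: [1.208, 2.898, -0.002]
wrist_force: [0.5, -0.1, 0.3]
finger_gap: 0.0696
finger_force: 0.0
```

```bash
python3 - <<'E'
from h import *
togo([.441,.0163,.04],135)
im,d=read_camera('top');cv2.imwrite('pics/t2.png',cv2.resize(im[140:290,300:500],(800,600),interpolation=cv2.INTER_CUBIC)[:,:,::-1])
E
```

```text
t 2.1 pos [0.4425 0.0147 0.1496] yaw 134.75 tilt [ 0.0011 -0.0017 -1.    ] F [ 0.55 -0.07  0.31] gap 0.06958575918573835 j6 -1.021
shift [2.400e+00 1.000e-01 1.096e+02]
rot [-0.     0.002 -0.004]
```

View pics/t2.png

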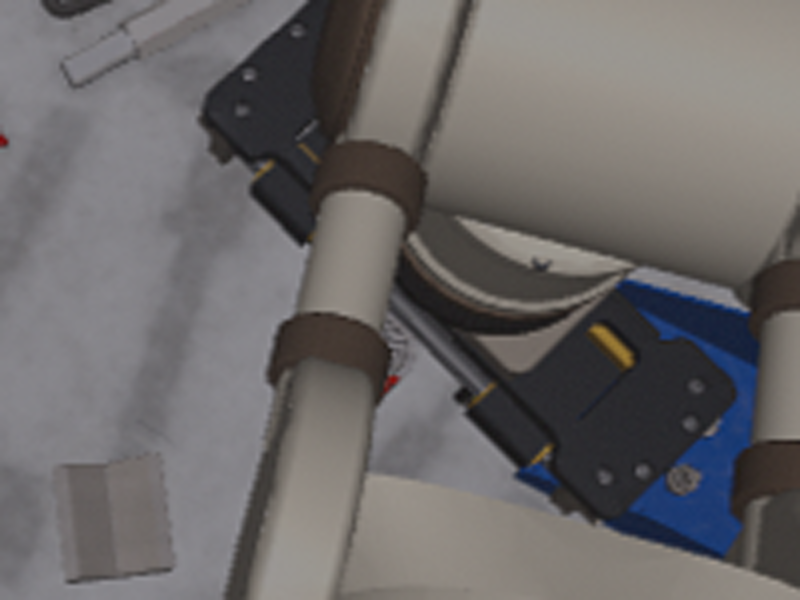

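The picture shows the gripper over the spring (stripe visible near (390,385) in the crop), with the arm covering the rest. The blue bin lies under the gripper body's end but lower down. Descending.

Emit:
{"op": "send_rows", "data": {"steps": [2.4,0,30,0,0,0,2.4,0,60,0,0,0,2.4,0,85,0,0,0,2.4,0,104,0,0,0,2.4,0,110,0,0,0,2.4,0,110,0,0,0]}}

```text
t: 2.65
position: [0.4374, 0.0212, 0.0384]
ee_rot: [-1.2, -2.899, 0.001]
wrist_force: [-0.3, -0.3, 0.6]
finger_gap: 0.0704
finger_force: 0.0
```

Emit:
{"op": "send_rows", "data": {"steps": [0,0,0,0,0,0,0,0,0,0,0,0,0,0,0,0,0,0,0,0,0,0,0,0,0,0,0,0,0,0,0,0,0,0,0,0,0,0,0,0,0,0,0,0,0,0,0,0], "jaw": 25, "newtons": 40}}

```text
t: 3.32
position: [0.4394, 0.02, 0.0398]
ee_rot: [1.203, 2.902, 0.0]
wrist_force: [-0.0, 0.0, -0.6]
finger_gap: 0.0332
finger_force: 40.0
```

```bash
python3 -c "
from h import *
togo([.488,.235,.15],135)"
```

```text
t 3.3167 pos [0.4394 0.02   0.0398] yaw 134.97 tilt [ 7.e-04 -1.e-04 -1.e+00] F [-0.    0.   -0.56] gap 0.03315522136691859 j6 -1.016
shift [ 117.7  186.4 -110.2]
rot [ 0.     0.001 -0.   ]
```

Emit:
{"op": "send_rows", "data": {"steps": [0,0,0,0,0,0,0,0,0,0,0,0,0,0,0,0,0,0,-3.7,0,0,0,0,0,-3.7,0,0,0,0,0,-3.7,0,0,0,0,0], "jaw": 44}}

```text
t: 3.82
position: [0.4419, 0.0172, 0.0396]
ee_rot: [1.203, 2.902, -0.0]
wrist_force: [-0.3, -0.2, 1.0]
finger_gap: 0.0439
finger_force: 0.0
```

Emit:
{"op": "send_rows", "data": {"steps": [0,0,0,0,0,0,0,0,0,0,0,0,0,0,0,0,0,0,0,0,0,0,0,0,0,0,0,0,0,0], "jaw": 25, "newtons": 40}}

```text
t: 4.23
position: [0.4417, 0.0175, 0.0396]
ee_rot: [1.203, 2.902, -0.0]
wrist_force: [0.1, 0.2, 0.1]
finger_gap: 0.0328
finger_force: 40.0
```

```bash
python3 -c "
from h import *
togo([.488,.235,.15],90)"
```

```text
t 4.2333 pos [0.4417 0.0175 0.0396] yaw 134.98 tilt [ 0. -0. -1.] F [0.1  0.21 0.13] gap 0.032800867054195944 j6 -1.02
shift [ 121.1  186.5 -110.4]
rot [-0.     0.     0.785]
```

Emit:
{"op": "send_rows", "data": {"steps": [0,0,-35,0,0,0,0,0,-70,0,0,0,0,0,-110,0,0,0,17,27,-110,0,0,0.1,34,54,-110,0,0,0.2,52,80,-110,0,0,0.3,70,107,-110,0,0,0.4,87,134,-110,0,0,0.52,104,160,-110,0,0,0.64,121,186,-110,0,0,0.75]}}

```text
t: 5.07
position: [0.4875, 0.2362, 0.1493]
ee_rot: [-2.188, -2.254, 0.001]
wrist_force: [0.6, -0.1, -0.2]
finger_gap: 0.0326
finger_force: 40.0
```

Emit:
{"op": "send_rows", "data": {"steps": [0,0,0,0,0,0,0,0,0,0,0,0,0,0,0,0,0,0]}}

```text
t: 5.32
position: [0.4873, 0.2341, 0.1491]
ee_rot: [-2.18, -2.261, 0.002]
wrist_force: [-0.7, -0.3, -0.9]
finger_gap: 0.0326
finger_force: 40.0
```

```bash
python3 - <<'E'
from h import *
togo([.488,.235,.15],92)
o=[]
for cam,(x,y) in(('top',(220,150)),('side',(290,130))):
    im,d=read_camera(cam);np.savez(f'/tmp/{cam}2.npz',im=im,d=d)
    o.append(cv2.resize(im[y:y+100,x:x+100],(395,395),interpolation=cv2.INTER_CUBIC))
    P,u,v=cloud(cam,d)
    m=(abs(P[:,0]-.488)<.021)&(abs(P[:,1]-.235)<.021)
    h=P[m];print(cam,np.histogram(h[:,2],np.arange(0,.3,.01)))
    for r in masks_of(cam,'spring')[:2]:
        q,_,_=cloud(cam,d,r['region']);print(r['score'],r['extent'],q.min(0),q.max(0),np.median(q,0))
cv2.imwrite('pics/h3.png',np.hstack(o)[:,:,::-1])
E
```

```text
t 5.3167 pos [0.4873 0.2341 0.1491] yaw 92.09 tilt [-1.e-03 -7.e-04 -1.e+00] F [-0.7  -0.27 -0.85] gap 0.03259694679100379 j6 0.188
shift [ 0.8  0.7 -0.9]
rot [-0.001  0.001  0.002]
top (array([0, 0, 0, 0, 0, 0, 0, 0, 0, 0, 0, 0, 0, 0, 0, 0, 0, 0, 0, 0, 0, 0,
       0, 0, 0, 0, 0, 0, 0]), array([0.  , 0.01, 0.02, 0.03, 0.04, 0.05, 0.06, 0.07, 0.08, 0.09, 0.1 ,
       0.11, 0.12, 0.13, 0.14, 0.15, 0.16, 0.17, 0.18, 0.19, 0.2 , 0.21,
       0.22, 0.23, 0.24, 0.25, 0.26, 0.27, 0.28, 0.29]))
side (array([ 17, 182,  36,  14,  55,  13,  54,  29,   1,   0,   3,  70,  49,
        43,  42,  47,  69, 103,  46,  39,  45,  15,   3,   1,   0,   2,
        46,  85,  76]), array([0.  , 0.01, 0.02, 0.03, 0.04, 0.05, 0.06, 0.07, 0.08, 0.09, 0.1 ,
       0.11, 0.12, 0.13, 0.14, 0.15, 0.16, 0.17, 0.18, 0.19, 0.2 , 0.21,
       0.22, 0.23, 0.24, 0.25, 0.26, 0.27, 0.28, 0.29]))
0.53 [329.3, 144.7, 341.5, 180.3] [-0.09013234  0.21325829 -0.5023453 ] [0.50237108 0.90993422 0.18022445] [0.48122756 0.22716891 0.13281267]
0.22 [325.8, 246.0, 343.6, 295.0] [ 0.57200413  0.04564718 -0.00396428] [0.64449852 0.15172622 0.02062273] [0.61419938 0.09087851 0.01499447]
```

View pics/h3.png

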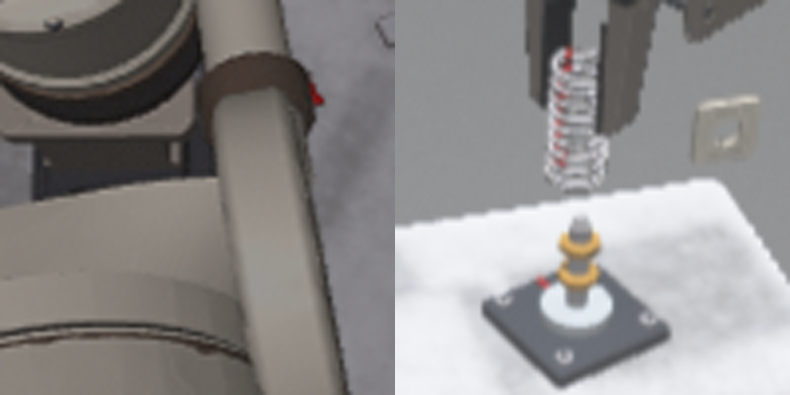

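Side view: the spring hangs at about (583/4+…) with its lower end near pixel (336,178), and the rod tip is just below at (337,186). It looks slightly left of the rod. I'll measure that offset from the silhouettes.

```bash
python3 - <<'E'
from h import *
f=np.load('/tmp/side2.npz');im,d=f['im'],f['d'];P,u,v=cloud('side',d)
c=camera_info('side');R=np.array(c['R'])
L=R[0]*[1,1,0];L/=np.linalg.norm(L);V=R[2]*[1,1,0];V/=np.linalg.norm(V)
print('L',L,'V',V,'TCP L',L@get_state()['position'])
m=(abs(P[:,0]-.488)<.035)&(abs(P[:,1]-.235)<.035)
for lo,hi in((.036,.046),(.046,.057),(.058,.068),(.07,.083),(.105,.115),(.115,.125),(.125,.135),(.135,.145)):
    q=P[m&(P[:,2]>lo)&(P[:,2]<hi)]
    s=q@L;w=q@V;print(lo,len(q),'L',np.percentile(s,[0,3,97,100]).round(4),'mid',((s.min()+s.max())/2).round(4),'V near/far',np.percentile(w,[0,5,95,100]).round(4))
# per-row silhouettes by depth
for r in range(150,212,2):
    cols=[k for k in range(318,356) if .5<d[r,k]<.86]
    print(r,cols[0] if cols else None,cols[-1] if cols else None,end=' | ')
# predicted silhouettes
for z in(.109,.13,.075,.05):print(z,proj('side',[.4873,.2341,z]),proj('side',[.488,.235,z]))
E
```

```text
L [0.71865021 0.69537175 0.        ] V [-0.68601755  0.72758499 -0.        ] TCP L 0.5129074936079244
0.036 59 L [0.5028 0.5029 0.5252 0.5253] mid 0.5141 V near/far [-0.1776 -0.1748 -0.1581 -0.1554]
0.046 15 L [0.509  0.509  0.5194 0.5204] mid 0.5147 V near/far [-0.1702 -0.1698 -0.1648 -0.1626]
0.058 57 L [0.502  0.5035 0.5239 0.524 ] mid 0.513 V near/far [-0.1753 -0.1741 -0.1593 -0.1564]
0.07 30 L [0.5081 0.5082 0.519  0.5191] mid 0.5136 V near/far [-0.1713 -0.1699 -0.1609 -0.1581]
0.105 49 L [0.4936 0.4937 0.5221 0.5256] mid 0.5096 V near/far [-0.1837 -0.1814 -0.1498 -0.1477]
0.115 53 L [0.4933 0.4934 0.525  0.5253] mid 0.5093 V near/far [-0.1819 -0.1811 -0.1527 -0.1478]
0.125 41 L [0.4931 0.4936 0.5243 0.5245] mid 0.5088 V near/far [-0.1821 -0.1802 -0.1532 -0.1514]
0.135 37 L [0.4945 0.4948 0.5193 0.5214] mid 0.508 V near/far [-0.1826 -0.182  -0.1516 -0.1511]
150 327 352 | 152 327 352 | 154 329 351 | 156 330 351 | 158 329 351 | 160 331 350 | 162 329 347 | 164 333 344 | 166 338 340 | 168 None None | 170 None None | 172 None None | 174 None None | 176 None None | 178 None None | 180 None None | 182 None None | 184 None None | 186 None None | 188 None None | 190 None None | 192 None None | 194 None None | 196 None None | 198 None None | 200 None None | 202 None None | 204 None None | 206 None None | 208 None None | 210 None None | 0.109 [336.99433734 174.04363938] [337.52187713 174.00735251]
0.13 [337.48043639 165.80138766] [338.01589865 165.76582523]
0.075 [336.2373798 186.8785432] [336.75257811 186.84120402]
0.05 [335.703209   195.93589509] [336.20969484 195.89786888]
```

Emit:
{"op": "send_rows", "data": {"steps": [2.3,2.6,6,0,0,0,2.3,2.6,14,0,0,0,2.3,2.6,22,0,0,0,2.3,2.6,27,0,0,0,2.3,2.6,30,0,0,0,2.3,2.6,33,0,0,0,2.3,2.6,36,0,0,0,2.3,2.6,36,0,0,0]}}

```text
t: 6.18
position: [0.4899, 0.2368, 0.113]
ee_rot: [-2.182, -2.26, 0.001]
wrist_force: [-0.4, -0.4, -1.3]
finger_gap: 0.0334
finger_force: 40.0
```

```bash
cat >> h.py <<'E'
def side(n=None):
    im,d=read_camera('side');P,u,v=cloud('side',d)
    R=np.array(camera_info('side')['R']);L=R[0]*[1,1,0];L/=np.linalg.norm(L);V=R[2]*[1,1,0];V/=np.linalg.norm(V)
    m=(abs(P[:,0]-.488)<.04)&(abs(P[:,1]-.235)<.04)
    for lo in np.arange(.035,.15,.01):
        q=P[m&(P[:,2]>lo)&(P[:,2]<=lo+.01)]
        if len(q)>3:
            s=q@L;w=q@V;print(lo.round(3),len(q),'L',s.min().round(4),s.max().round(4),'mid',((s.min()+s.max())/2).round(4),'V',w.min().round(4),w.max().round(4))
    if n:cv2.imwrite(f'pics/{n}.png',cv2.resize(im[130:240,280:400],(720,600)[:2],interpolation=cv2.INTER_CUBIC)[:,:,::-1])
E
python3 -c "
from h import *
togo([.489,.236,.107],92);print(get_state()['wrist_torque'])
side('s4')"
```

```text
t 6.1833 pos [0.4899 0.2368 0.113 ] yaw 92.01 tilt [-8.e-04 -2.e-04 -1.e+00] F [-0.4  -0.42 -1.33] gap 0.033402173784793786 j6 0.193
shift [-0.8 -1.   6. ]
rot [-0.001  0.     0.   ]
[-0.09238789 -0.00372583  0.04325833]
0.035 57 L 0.5027 0.5254 mid 0.514 V -0.1756 -0.1547
0.045 18 L 0.507 0.5204 mid 0.5137 V -0.176 -0.1622
0.055 32 L 0.502 0.5241 mid 0.513 V -0.1754 -0.1621
0.065 26 L 0.4971 0.5213 mid 0.5092 V -0.1784 -0.1494
0.075 71 L 0.4969 0.5296 mid 0.5133 V -0.181 -0.1468
0.085 52 L 0.4967 0.5293 mid 0.513 V -0.1806 -0.149
0.095 34 L 0.4983 0.5284 mid 0.5133 V -0.1814 -0.1473
0.105 41 L 0.4896 0.5286 mid 0.5091 V -0.1868 -0.1491
0.115 94 L 0.4873 0.5431 mid 0.5152 V -0.1891 -0.1441
0.125 114 L 0.487 0.5427 mid 0.5148 V -0.1891 -0.1453
0.135 138 L 0.4867 0.5438 mid 0.5153 V -0.1916 -0.1432
0.145 94 L 0.4864 0.5452 mid 0.5158 V -0.1926 -0.145
```

View pics/s4.png

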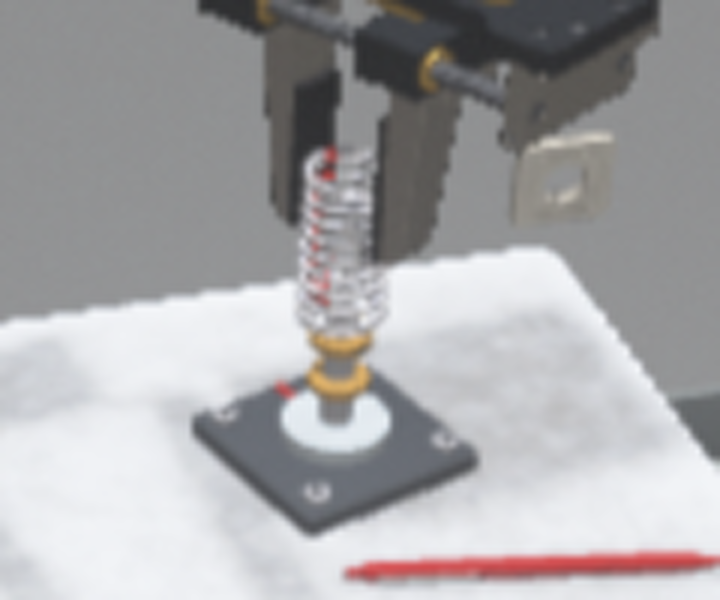

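The spring is threaded on the rod, centred just above the upper collar at about (340,335) in the crop. Now a light press.

Emit:
{"op": "send_rows", "data": {"steps": [0,0,3,0,0,0,0,0,6,0,0,0,0,0,8,0,0,0,0,0,9.5,0,0,0,0,0,11,0,0,0,0,0,11,0,0,0,0,0,11,0,0,0]}}

```text
t: 6.82
position: [0.4902, 0.2369, 0.1025]
ee_rot: [-2.182, -2.26, 0.0]
wrist_force: [-0.1, -0.2, -1.8]
finger_gap: 0.0328
finger_force: 40.0
```

```bash
python3 -c "
from h import *
togo([.489,.236,.107],92);print(get_state()['wrist_torque'])"
```

```text
t 6.8167 pos [0.4902 0.2369 0.1025] yaw 92.01 tilt [-1.e-04 -0.e+00 -1.e+00] F [-0.11 -0.23 -1.78] gap 0.032779846576098566 j6 0.193
shift [-0.9 -1.3 -4.5]
rot [-0.  0.  0.]
[-0.04121495  0.07749165  0.04074169]
```

Emit:
{"op": "send_rows", "data": {"steps": [0,0,1,0,0,0,0,0,2,0,0,0,0,0,3,0,0,0,0,0,3,0,0,0,0,0,3,0,0,0]}}

```text
t: 7.23
position: [0.4902, 0.2369, 0.0995]
ee_rot: [-2.182, -2.26, 0.0]
wrist_force: [-0.4, 0.1, -1.0]
finger_gap: 0.033
finger_force: 40.0
```

```bash
python3 -c "
from h import *
togo([.489,.236,.107],92);print(get_state()['wrist_torque']);side('s5')"
```

```text
t 7.2333 pos [0.4902 0.2369 0.0995] yaw 92.01 tilt [-1.e-04 -0.e+00 -1.e+00] F [-0.37  0.1  -0.95] gap 0.032960167114199204 j6 0.193
shift [-0.8 -1.3 -7.5]
rot [-0.  0.  0.]
[-0.07654308  0.07246601 -0.05066481]
0.035 58 L 0.5028 0.5253 mid 0.5141 V -0.1754 -0.1552
0.045 10 L 0.5092 0.518 mid 0.5136 V -0.1693 -0.1656
0.055 52 L 0.4976 0.5283 mid 0.5129 V -0.1829 -0.149
0.065 61 L 0.4973 0.53 mid 0.5137 V -0.1812 -0.1519
0.075 48 L 0.4972 0.5293 mid 0.5132 V -0.181 -0.1471
0.085 35 L 0.4987 0.5241 mid 0.5114 V -0.1814 -0.1484
0.095 70 L 0.4878 0.5377 mid 0.5128 V -0.1874 -0.1467
0.105 82 L 0.4875 0.5422 mid 0.5149 V -0.1895 -0.143
0.115 116 L 0.4872 0.5431 mid 0.5152 V -0.192 -0.144
0.125 124 L 0.487 0.5443 mid 0.5157 V -0.1934 -0.1459
0.135 90 L 0.4846 0.5458 mid 0.5152 V -0.1942 -0.144
0.145 100 L 0.4843 0.5452 mid 0.5148 V -0.193 -0.143
```

View pics/s5.png

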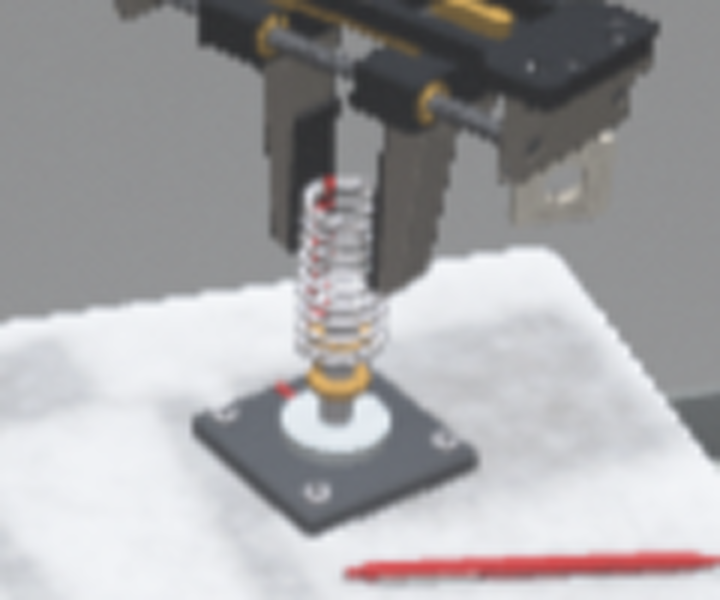

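The coils now surround the upper collar with no extra force, so the tang went straight into the upper gap. Moving down between the collars.

Emit:
{"op": "send_rows", "data": {"steps": [0,0,2,0,0,0,0,0,4,0,0,0,0,0,6,0,0,0,0,0,8,0,0,0,0,0,10,0,0,0,0,0,11,0,0,0,0,0,11,0,0,0,0,0,11,0,0,0]}}

```text
t: 7.95
position: [0.4902, 0.2369, 0.0885]
ee_rot: [-2.182, -2.26, 0.0]
wrist_force: [1.0, -0.1, -1.2]
finger_gap: 0.0326
finger_force: 40.0
```

```bash
python3 -c "
from h import *
togo([.489,.236,.107],92);print(get_state()['wrist_torque'])
im=np.load('/tmp/top.npz')['im']
for ang in range(110,240,6):
    o=[]
    for r in (.0095,.011,.012):
        p=proj('top',[.4882+r*np.cos(np.radians(ang)),.2371+r*np.sin(np.radians(ang)),.044]);o.append(cv2.getRectSubPix(im,(1,1),(float(p[0]),float(p[1])))[0,0].tolist())
    print(ang,p.round(1),o)
"
```

```text
t 7.95 pos [0.4902 0.2369 0.0885] yaw 92.01 tilt [-1.e-04 -1.e-04 -1.e+00] F [ 0.96 -0.09 -1.17] gap 0.03262143640353757 j6 0.193
shift [ -0.8  -1.3 -18.5]
rot [-0.  0.  0.]
[-0.04231297  0.0134634  -0.00702206]
110 [261.7 201.3] [[127, 96, 38], [121, 99, 62], [120, 108, 89]]
116 [261.9 202. ] [[111, 85, 39], [108, 92, 69], [108, 103, 99]]
122 [262.2 202.6] [[101, 78, 40], [105, 90, 69], [116, 109, 103]]
128 [262.6 203.2] [[105, 81, 41], [112, 94, 69], [120, 111, 101]]
134 [263.  203.7] [[110, 82, 35], [115, 96, 69], [115, 108, 99]]
140 [263.5 204.2] [[117, 89, 40], [119, 96, 63], [119, 108, 94]]
146 [264.  204.6] [[124, 94, 41], [122, 98, 61], [118, 106, 91]]
152 [264.6 205. ] [[127, 95, 39], [119, 96, 58], [113, 101, 85]]
158 [265.2 205.3] [[127, 95, 39], [115, 91, 56], [115, 102, 85]]
164 [265.9 205.5] [[125, 94, 41], [112, 87, 49], [113, 103, 90]]
170 [266.5 205.7] [[125, 95, 41], [116, 92, 55], [109, 102, 90]]
176 [267.2 205.8] [[117, 89, 42], [111, 89, 55], [102, 95, 84]]
182 [267.9 205.8] [[105, 81, 43], [101, 81, 51], [97, 89, 79]]
188 [268.6 205.8] [[91, 78, 59], [97, 88, 76], [100, 96, 92]]
194 [269.3 205.7] [[77, 73, 70], [95, 94, 95], [105, 105, 106]]
200 [270.  205.5] [[68, 67, 68], [93, 95, 100], [109, 112, 116]]
206 [270.7 205.3] [[60, 59, 61], [97, 99, 103], [116, 119, 126]]
212 [271.3 204.9] [[73, 66, 59], [100, 96, 94], [116, 118, 124]]
218 [271.9 204.6] [[88, 73, 52], [88, 76, 63], [101, 95, 90]]
224 [272.5 204.1] [[103, 80, 44], [94, 75, 49], [92, 82, 70]]
230 [273.  203.6] [[116, 88, 40], [100, 78, 45], [93, 80, 62]]
236 [273.4 203.1] [[116, 88, 39], [100, 75, 36], [97, 84, 66]]
```

The lower gap shows near bearing 203°. I'll turn the tang there while it is free between the collars, then press.

Emit:
{"op": "send_rows", "data": {"steps": [0,0,0,0,0,-0.1,0,0,0,0,0,-0.2,0,0,0,0,0,-0.3,0,0,0,0,0,-0.4,0,0,0,0,0,-0.5,0,0,0,0,0,-0.58,0,0,0,0,0,-0.63,0,0,0,0,0,-0.63,0,0,0,0,0,-0.63]}}

```text
t: 8.7
position: [0.49, 0.2372, 0.0886]
ee_rot: [-1.377, -2.823, -0.0]
wrist_force: [-0.6, 1.8, -1.0]
finger_gap: 0.0331
finger_force: 40.0
```

```bash
python3 -c "
from h import *
togo([.489,.236,.107],128);print(get_state()['wrist_torque']);side()"
```

```text
t 8.7 pos [0.49   0.2372 0.0886] yaw 128.01 tilt [-5.e-04  5.e-04 -1.e+00] F [-0.64  1.76 -0.98] gap 0.033148629704048665 j6 -0.435
shift [ -0.3  -1.6 -18.4]
rot [-0.    -0.001  0.   ]
[ 0.32238836  0.31021844 -0.02263716]
0.035 33 L 0.5028 0.5251 mid 0.514 V -0.177 -0.1549
0.045 41 L 0.4979 0.5289 mid 0.5134 V -0.1824 -0.1574
0.055 58 L 0.4977 0.5304 mid 0.514 V -0.1834 -0.1519
0.065 45 L 0.4995 0.53 mid 0.5147 V -0.1808 -0.1542
0.075 53 L 0.4989 0.5297 mid 0.5143 V -0.1823 -0.1506
0.085 83 L 0.4857 0.5431 mid 0.5144 V -0.1835 -0.151
0.095 91 L 0.4854 0.5431 mid 0.5143 V -0.1817 -0.1483
0.105 117 L 0.4851 0.5444 mid 0.5147 V -0.1825 -0.1486
0.115 110 L 0.4827 0.5453 mid 0.514 V -0.1815 -0.1477
0.125 58 L 0.4825 0.5465 mid 0.5145 V -0.1776 -0.1509
0.135 77 L 0.4822 0.5479 mid 0.515 V -0.1789 -0.1539
0.145 76 L 0.4799 0.5473 mid 0.5136 V -0.1781 -0.1505
```

Emit:
{"op": "send_rows", "data": {"steps": [0,0,2,0,0,0,0,0,4,0,0,0,0,0,6,0,0,0,0,0,7.5,0,0,0,0,0,7.5,0,0,0,0,0,7.5,0,0,0]}}

```text
t: 9.25
position: [0.4901, 0.237, 0.081]
ee_rot: [-1.375, -2.824, 0.0]
wrist_force: [-2.7, 1.8, 1.2]
finger_gap: 0.0326
finger_force: 40.0
```

```bash
python3 -c "
from h import *
togo([.489,.236,.107],128);print(get_state()['wrist_torque']);side()"
```

```text
t 9.25 pos [0.4901 0.237  0.081 ] yaw 128.09 tilt [-6.e-04  2.e-04 -1.e+00] F [-2.69  1.81  1.18] gap 0.03257071667657699 j6 -0.437
shift [ -0.1  -1.4 -26. ]
rot [-0.    -0.     0.002]
[0.45541088 0.56009328 0.00455717]
0.035 29 L 0.4983 0.5256 mid 0.5119 V -0.1818 -0.1544
0.045 57 L 0.498 0.529 mid 0.5135 V -0.1827 -0.159
0.055 61 L 0.4978 0.5305 mid 0.5142 V -0.1813 -0.1571
0.065 49 L 0.4994 0.5302 mid 0.5148 V -0.1822 -0.1481
0.075 71 L 0.486 0.5415 mid 0.5138 V -0.1808 -0.15
0.085 97 L 0.4858 0.5435 mid 0.5147 V -0.1819 -0.1555
0.095 102 L 0.4854 0.5449 mid 0.5151 V -0.1824 -0.1491
0.105 127 L 0.483 0.5459 mid 0.5145 V -0.1813 -0.1476
0.115 61 L 0.4828 0.5454 mid 0.5141 V -0.1774 -0.1687
0.125 65 L 0.4824 0.5472 mid 0.5148 V -0.1783 -0.1525
0.135 91 L 0.4801 0.5481 mid 0.5141 V -0.1791 -0.152
0.145 57 L 0.4799 0.5491 mid 0.5145 V -0.1788 -0.162
```

Fz changed by about 2 N, so the tang is on the lower collar with some side load. I'll recentre along the force, then search by twisting.

Emit:
{"op": "send_rows", "data": {"steps": [0.6,-0.2,0,0,0,0,1.2,-0.3,0.5,0,0,0,1.2,-0.3,0.5,0,0,0,1.2,-0.3,0.5,0,0,0]}}

```text
t: 9.63
position: [0.4898, 0.2376, 0.0807]
ee_rot: [1.374, 2.824, 0.001]
wrist_force: [0.1, 1.3, -0.9]
finger_gap: 0.0333
finger_force: 40.0
```

```bash
python3 -c "
from h import *
togo([.489,.236,.107],128);print(get_state()['wrist_torque'])"
```

```text
t 9.6333 pos [0.4898 0.2376 0.0807] yaw 128.1 tilt [ 1.2e-03 -1.0e-04 -1.0e+00] F [ 0.07  1.26 -0.85] gap 0.03334218625470664 j6 -0.435
shift [ -0.8  -1.6 -26.3]
rot [0.001 0.001 0.002]
[ 0.25399413  0.00152028 -0.030673  ]
```

Emit:
{"op": "send_rows", "data": {"steps": [0,0,0,0,0,-0.05,0,0,0,0,0,-0.1,0,0,0,0,0,-0.1,0,0,0,0,0,-0.1]}}

```text
t: 9.97
position: [0.4894, 0.238, 0.0806]
ee_rot: [-1.234, -2.889, -0.001]
wrist_force: [-1.2, 4.0, -0.5]
finger_gap: 0.0331
finger_force: 40.0
```

```bash
python3 -c "
from h import *
togo([.489,.236,.107],128);print(get_state()['wrist_torque'])"
```

```text
t 9.9667 pos [0.4894 0.238  0.0806] yaw 133.75 tilt [ 2.e-04  7.e-04 -1.e+00] F [-1.2   4.01 -0.51] gap 0.03308540116148609 j6 -0.534
shift [ -1.2  -1.6 -26.4]
rot [ 0.001 -0.     0.1  ]
[0.7120594  0.21814177 0.02916958]
```

Fz returned to baseline after recentring, so the tang slipped into the lower gap, and the extra twist just pushed it against the wall. Undoing the twist and continuing down.

Emit:
{"op": "send_rows", "data": {"steps": [0,0,0,0,0,0.05,0,0,0,0,0,0.1,0,0,1,0,0,0.11,0,0,2,0,0,0.11,0,0,3,0,0,0.11,0,0,3,0,0,0.11]}}

```text
t: 10.47
position: [0.4891, 0.2373, 0.0772]
ee_rot: [-1.388, -2.818, 0.001]
wrist_force: [0.2, 1.4, -1.3]
finger_gap: 0.0328
finger_force: 40.0
```

```bash
python3 -c "
from h import *
togo([.489,.236,.107],128);print(get_state()['wrist_torque']);side()"
```

```text
t 10.4667 pos [0.4891 0.2373 0.0772] yaw 127.56 tilt [-4.e-04 -6.e-04 -1.e+00] F [ 0.23  1.37 -1.26] gap 0.032797155753270524 j6 -0.426
shift [ -1.   -0.9 -29.8]
rot [-0.001  0.    -0.008]
[ 0.07289906 -0.00512972 -0.03236856]
0.035 69 L 0.4983 0.5297 mid 0.514 V -0.181 -0.1508
0.045 41 L 0.498 0.529 mid 0.5135 V -0.1818 -0.1558
0.055 52 L 0.4977 0.5286 mid 0.5132 V -0.1809 -0.1544
0.065 64 L 0.4885 0.5303 mid 0.5094 V -0.1816 -0.1535
0.075 85 L 0.486 0.542 mid 0.514 V -0.181 -0.1521
0.085 92 L 0.4836 0.5433 mid 0.5134 V -0.1807 -0.1481
0.095 136 L 0.4833 0.5447 mid 0.514 V -0.181 -0.1475
0.105 86 L 0.483 0.5443 mid 0.5136 V -0.1806 -0.1484
0.115 60 L 0.4828 0.546 mid 0.5144 V -0.1772 -0.1639
0.125 72 L 0.4804 0.5467 mid 0.5136 V -0.1794 -0.1673
0.135 81 L 0.4802 0.5478 mid 0.514 V -0.1788 -0.1526
0.145 57 L 0.4799 0.5476 mid 0.5137 V -0.1789 -0.1567
```

Emit:
{"op": "send_rows", "data": {"steps": [0,0,2,0,0,0,0,0,4,0,0,0,0,0,6,0,0,0,0,0,8,0,0,0,0,0,10,0,0,0,0,0,12,0,0,0,0,0,14,0,0,0,0,0,15,0,0,0,0,0,15,0,0,0]}}

```text
t: 11.27
position: [0.489, 0.2376, 0.0622]
ee_rot: [-1.389, -2.818, 0.001]
wrist_force: [0.7, 0.4, -1.3]
finger_gap: 0.0331
finger_force: 40.0
```

Emit:
{"op": "send_rows", "data": {"steps": [0,0,1,0,0,0,0,0,2,0,0,0,0,0,3,0,0,0,0,0,4,0,0,0,0,0,4,0,0,0,0,0,4,0,0,0]}}

```text
t: 11.77
position: [0.4894, 0.2377, 0.0588]
ee_rot: [1.389, 2.818, 0.0]
wrist_force: [-0.5, -0.2, 0.9]
finger_gap: 0.0327
finger_force: 40.0
```

```bash
python3 -c "
from h import *
togo([.489,.236,.107],128);print(get_state()['wrist_torque']);side('s6')"
```

```text
t 11.7667 pos [0.4894 0.2377 0.0588] yaw 127.53 tilt [ 3.e-04  0.e+00 -1.e+00] F [-0.52 -0.22  0.94] gap 0.03274170055966417 j6 -0.425
shift [ -1.1  -1.4 -48.2]
rot [ 0.     0.    -0.008]
[-0.07792928  0.07393836  0.04868418]
0.035 63 L 0.4983 0.5298 mid 0.5141 V -0.1814 -0.155
0.045 38 L 0.4982 0.529 mid 0.5136 V -0.1811 -0.1559
0.055 94 L 0.4866 0.5431 mid 0.5149 V -0.1817 -0.153
0.065 99 L 0.4842 0.5428 mid 0.5135 V -0.1805 -0.1477
0.075 122 L 0.4839 0.5443 mid 0.5141 V -0.1824 -0.1474
0.085 108 L 0.4835 0.5456 mid 0.5146 V -0.1819 -0.149
0.095 56 L 0.4833 0.5449 mid 0.5141 V -0.1777 -0.1595
0.105 61 L 0.4809 0.5464 mid 0.5137 V -0.1776 -0.163
0.115 83 L 0.4806 0.5479 mid 0.5143 V -0.1779 -0.1469
0.125 64 L 0.4804 0.5488 mid 0.5146 V -0.1783 -0.1519
0.135 10 L 0.4803 0.5483 mid 0.5143 V -0.1761 -0.1561
0.145 15 L 0.4837 0.5375 mid 0.5106 V -0.196 -0.1847
```

View pics/s6.png

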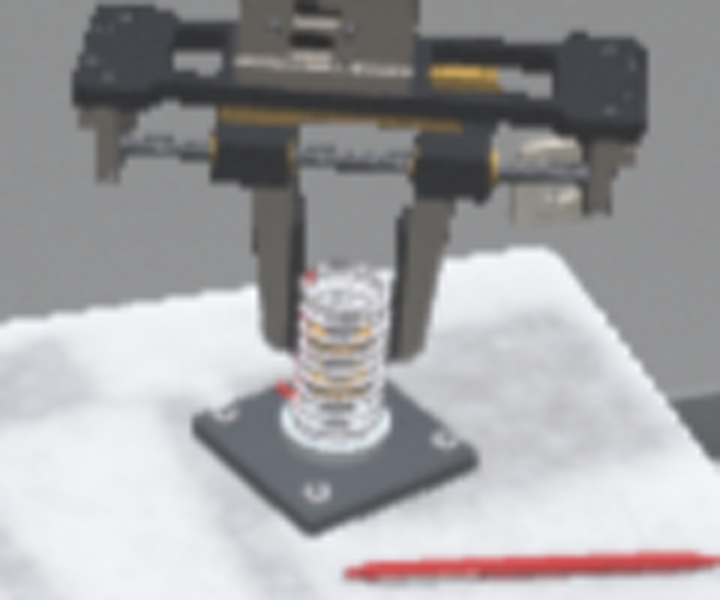

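The spring is on the aluminium seat at about (338,435), upright, with Fz up by about 2 N. Releasing and retreating upward.

Emit:
{"op": "send_rows", "data": {"steps": [0,0,-0.8,0,0,0,0,0,-0.8,0,0,0,0,0,-0.8,0,0,0]}}

```text
t: 12.07
position: [0.4894, 0.2377, 0.0595]
ee_rot: [1.389, 2.818, 0.0]
wrist_force: [0.1, -0.6, -0.7]
finger_gap: 0.033
finger_force: 40.0
```

Emit:
{"op": "send_rows", "data": {"steps": [0,0,0,0,0,0,0,0,0,0,0,0,0,0,0,0,0,0,0,0,0,0,0,0,0,0,0,0,0,0,0,0,0,0,0,0], "jaw": 60}}

```text
t: 12.57
position: [0.4893, 0.2376, 0.0593]
ee_rot: [-1.389, -2.818, 0.0]
wrist_force: [-0.7, -0.2, -0.3]
finger_gap: 0.0596
finger_force: 0.0
```

Emit:
{"op": "send_rows", "data": {"steps": [0,0,-10,0,0,0,0,0,-30,0,0,0,0,0,-60,0,0,0,0,0,-90,0,0,0,0,0,-120,0,0,0,0,0,-140,0,0,0,0,0,-150,0,0,0,0,0,-150,0,0,0,0,0,-150,0,0,0]}}

```text
t: 13.32
position: [0.4891, 0.2376, 0.2091]
ee_rot: [-1.389, -2.818, 0.0]
wrist_force: [-0.0, 0.1, 0.5]
finger_gap: 0.0597
finger_force: 0.0
```

```bash
python3 -c "
from h import *
togo([.489,.236,.107],128);side('s7')"
```

```text
t 13.3167 pos [0.4891 0.2376 0.2091] yaw 127.53 tilt [-1.e-04 -0.e+00 -1.e+00] F [-0.02  0.14  0.46] gap 0.0597035392349617 j6 -0.425
shift [ -1.2  -1.1 102.1]
rot [-0.    -0.    -0.008]
0.035 60 L 0.4985 0.5294 mid 0.514 V -0.1812 -0.1513
0.045 42 L 0.498 0.5292 mid 0.5136 V -0.1812 -0.1589
0.055 58 L 0.4976 0.5304 mid 0.514 V -0.1812 -0.154
0.065 61 L 0.4994 0.5304 mid 0.5149 V -0.1799 -0.1488
0.075 62 L 0.499 0.5293 mid 0.5141 V -0.1813 -0.1473
0.085 67 L 0.4987 0.5296 mid 0.5141 V -0.1827 -0.148
```

View pics/s7.png

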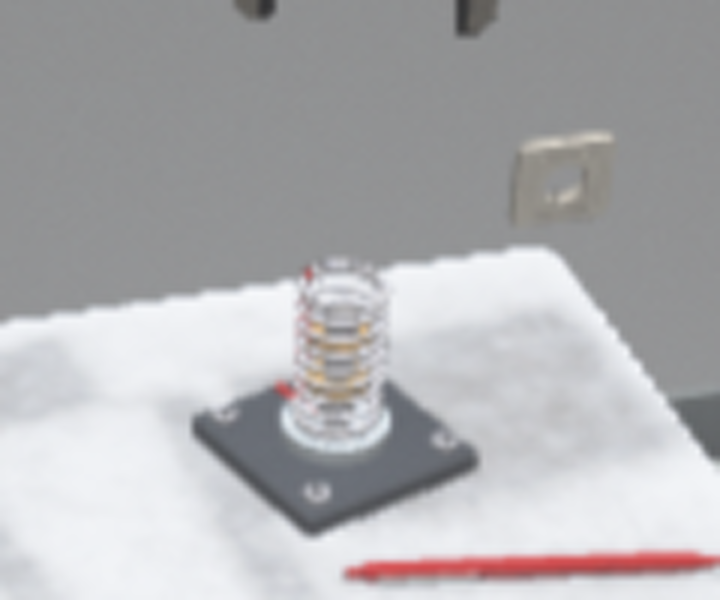

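The spring stands upright and fully seated at about (340,350–440), with the gripper clear above it.

```bash
python3 -c "
from cell import *
print(hand_in())"
```

```text
the job is handed in; nothing more can be done
None
```

The spring is threaded through both collar gaps, was brought home on the aluminium seat before release, and now stands upright on the rod; I handed the job in at about 13 s of the 72 s allowed, and the hand-in reported no verdict.

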